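Fill the salad-dressing caddy

TASK

Get the caddy ready for making salad dressing: stand the red-lidded honey jar in the red seat, the herb jar with the green label and green-topped cap in the green seat, and the copper-coloured mill with the black waist in the black seat, each upright on the floor of its seat, near the middle. Leave the look-alikes (the pink jam jar, the spice jar with the blue label, the mill with the white waist) standing where they are, and do not tip anything over.

Things in the scene. Friction and masses are not known exactly. Their poses are not given: they have to be found in the camera images.
- caddy: fixed low tray of light wood, 122 mm (its x) by 316 mm (its y), walls 26 mm high and 6 mm thick, floor 6 mm thick, a low dark handle bar at each end (within 30 mm of height); it holds the three round seats in a row along its y, at y = -98, 0 and +98 mm, in changing order of colour. Origin at the centre of its underside.
- red_cup: red seat for the honey jar: low round seat of red plastic, fixed in the caddy's tray: 92 mm across outside at the rim, inside 78 mm across at its floor widening to 84 mm at the rim, 20 mm high with a 4 mm thick floor. Origin at the centre of its underside; its inner floor lies 10 mm above the worktop. The order of the colours changes.
- green_cup: green seat for the herb jar: low round seat of green plastic, fixed in the caddy's tray: 92 mm across outside at the rim, inside 78 mm across at its floor widening to 84 mm at the rim, 20 mm high with a 4 mm thick floor. Origin at the centre of its underside; its inner floor lies 10 mm above the worktop. The order of the colours changes.
- black_cup: black seat for the black-waisted mill: low round seat of black plastic, fixed in the caddy's tray: 92 mm across outside at the rim, inside 78 mm across at its floor widening to 84 mm at the rim, 20 mm high with a 4 mm thick floor. Origin at the centre of its underside; its inner floor lies 10 mm above the worktop. The order of the colours changes. (The much larger flat black disc on the worktop is the kettle's base, not a seat.)
- honey_jar: clear jar of pale honey with a broad red lid, round, 100 mm tall; body 60 mm across up to 88 mm height, lid 65 mm across above that; about 0.44 kg. Origin at the centre of its underside, z up its axis.
- herb_jar: spice jar with a green label and a dark brown screw cap with a green top, round, 105 mm tall, body 42 mm across, cap (from 85 mm up) 44 mm across; about 0.11 kg. Origin at the centre of its underside, z up its axis.
- black_mill: pepper mill with copper-pink foot and head and a BLACK waist, round, 142 mm tall: foot 47 mm across up to 34 mm, waist 32 mm across, head 47 mm across from 98 mm to 142 mm; about 0.19 kg. Origin at the centre of its underside, z up its axis.
- jam_jar: look-alike, to be left alone: jar of pink-red jam with a whitish lid, round, 72 mm across, 102 mm tall. Origin at the centre of its underside, z up its axis.
- plain_jar: look-alike, to be left alone: spice jar with a blue label and a dark red-brown cap without green (a blue mark on top), round, 41 mm across, 105 mm tall. Origin at the centre of its underside, z up its axis.
- white_mill: look-alike, to be left alone: mill with copper-pink foot and head and a WHITE waist, otherwise the same as the black-waisted one, 47 mm across, 142 mm tall. Origin at the centre of its underside, z up its axis.
Not all that is in view belongs to the job. What is shaped like the black_mill but yellow is not meant.

How it is judged:
At the end, for the whole second after the job is handed in: Honey jar in the red seat, herb jar in the green, black-waisted mill in the black: each within 15 mm of the seat centre, on its floor (within 6 mm), within 0.12 rad of upright, still; jam jar, blue-labelled jar and white-waisted mill upright, less than 25 mm from their starts (horizontal distance between honey_jar and red_cup below 0.015 m and z of honey_jar in the frame of red_cup below 0.01 m and angle between each of honey_jar, herb_jar, black_mill, jam_jar, plain_jar, white_mill's own z axis and vertical below 0.12 rad and linear speed of each of honey_jar, herb_jar, black_mill below 0.02 m/s and contact force between honey_jar and red_cup above 0.1 N and horizontal distance between herb_jar and green_cup below 0.015 m and z of herb_jar in the frame of green_cup below 0.01 m and contact force between herb_jar and green_cup above 0.1 N and horizontal distance between black_mill and black_cup below 0.015 m and z of black_mill in the frame of black_cup below 0.01 m and contact force between black_mill and black_cup above 0.1 N and distance of each of jam_jar, plain_jar, white_mill from where it was at the start of the episode below 0.025 m); the robot touches nothing.
It fails at once if a look-alike (jam jar, blue-labelled jar, white-waisted mill) is moved by 25 mm or more (distance of any of jam_jar, plain_jar, white_mill from where it was at the start of the episode above 0.025 m).
It fails at once if one of the jars or mills is tipped over (angle between any of honey_jar, herb_jar, black_mill, jam_jar, plain_jar, white_mill's own z axis and vertical above 1 rad).
It also fails if it takes over 88 s, if anything falls off the work surface, if the arm or the gripper's body presses on something with over 40 N, if the wrist force passes 120 N, or if a joint passes its speed limit or range.

ROBOT

A 7-joint arm with a two-finger parallel gripper is mounted at the origin on a cart in front of the work surface, level with it; the furniture and walls round the work are solid. World frame = base frame: x ahead of the robot, y to its left, z up, the work surface at z = 0. Lengths are in m, angles in rad, forces in N, time in s.
With the tool pointing down it reaches from about 0.425 to 0.95 m from the base axis. Payload 4.7 kg.
Tool frame: the origin (TCP) lies at the very end of the fingers, on their centre line; the grasp point (between the pads) lies 19 mm behind it (arm.grip_point_offset is the distance from the TCP to the grasp point, in m); z points along the fingers, y is the line along which they close (so a half turn about z gives the same grasp; the last joint's range is limited). The gripper opens to 85 mm and grips with 20 to 120 N. Pads are 22 mm wide; open, the fingers measure 114 mm over their backs; the gripper's body (76 mm by 85 mm) begins 54 mm behind the grasp point. The pads swing forward as they close: fully open they stand 13 mm farther back than shut.
Start: joints at [-1.332, 0.469, -0.049, 1.532, 0.024, 1.141, -0.082], TCP at [0.179, 0.651, 0.231] pointing down, gripper open.
Joint ranges: [-2.59, 2.59], [-0.33, 1.99], [-1.39, 1.29], [0.1, 2.45], [-1.04, 4.18], [0.21, 1.99], [-2.66, 2.66]. Speed limits (rad/s): [2.57, 2.57, 3.14, 3.14, 3.14, 3.14, 3.14].

INTERFACE

Orientations are given as a unit quaternion [w, x, y, z].
In Python, from plant import arm gives the robot as it stands. The module is installed in compiled form; this text tells all that it offers. Calls block until the motion is done:
- arm.movep(position, orientation): joint-space move of the TCP to a pose.
- arm.servo_line(position, attitude=None, max_speed=0.15, contact_N=None): straight line of the TCP; attitude=None keeps the orientation; max_speed is the mean speed in m/s. With contact_N (N) it stops when the force on the tool has changed by that much, and returns True; else False.
- arm.move_j(angles): joint-space move.
- arm.move_gripper(opening, squeeze=None): finger opening in m; squeeze is the grip in N (None keeps the last); returns when the fingers have stopped.
- arm.hold(seconds).
- arm.ik(position, orientation): joint angles nearest the present ones, or None.
- arm.grab_frame(name): name is "scene" or "top"; returns (picture, depth): 384x512x3 uint8, blue, green, red; 384x512 float32, m along the optical axis (not along the pixel's ray), 0 where there is no reading.
- arm.get_calibration(name): a dict with "fovy" (degrees; the focal length in pixels is half the picture's height over the tangent of half this angle, whatever the lens; pixels are square), "cx", "cy" (the principal point, pixels), "camera_from_world" (4x4, takes a point from world to camera coordinates). Camera axes: x right, y up, looking along -z (the intrinsics and any distortion apply to the point x, -y, -z); pixel columns grow to the right and rows downward; lengths in m; the calibration is good to about 2 mm. A picture is of the moment at which its call begins. get_calibration takes no time and is no camera call.
A pose or a line that the arm cannot do raises arm.IKError and nothing moves.
- arm.finish_job(): hands the job in; it is judged then, once.
Trained networks look in the newest picture that a camera, given by its name, has taken for a name from the list of things; names that differ only in an ending like _2 or _b are one class to them, and where a whole thing is asked for, a point or a joint stands for the part that bears it (a point fixed in the world has none). Each returns a list of dicts, best first, with "score" (0 to 1); they miss things now and then, are a little off and sometimes report something else, mostly with a low value. They report only what shows in the picture. A call takes as long as a camera call. They do not tell look-alikes from the thing itself.
- arm.search_frame(camera, thing): "rect" ([left, top, right, bottom] in pixels, round what is visible of it).
- arm.outline_of(camera, thing): "region" (384x512 bool, what is visible of it) and "rect" ([left, top, right, bottom] in pixels, round what is visible of it).
Readings, each from a call of its own:
- arm.read_clock(): time.
- arm.read_joints(): joint angles.
- arm.read_dq(): joint speeds.
- arm.read_effort(): joint torques, N m.
- arm.read_eef_pos(): TCP position.
- arm.read_eef_rot(): TCP orientation.
- arm.read_wrist_force(): force on the tool from outside, world axes, zero at the start.
- arm.read_torque(): the same for the moment, N m.
- arm.read_width(): finger opening in m.
- arm.read_grasp_force(): force on a finger pad.
Only numpy, scipy, OpenCV 4.12 (cv2) and the standard library are available. Lean on these libraries where they do the work, as an engineer would, in place of code of your own. Each camera call takes 0.05 s, during which the arm holds its last target. There are 200 camera calls.

## Working session

There is one attempt and no reset: what is moved stays moved. The work goes in short steps, each a Python script; the robot and the scene stay as the last script left them, time stands still between calls to the robot, and variables do not carry over. Pictures are saved under pics/ and viewed, at most 14 in all, crops included, and the job is handed in when it is done.

```bash
mkdir -p pics; python3 - <<'E'
from plant import arm
import cv2,numpy as np
for c in("scene","top"):
    p,d=arm.grab_frame(c); cv2.imwrite(f"pics/{c}0.png",p); np.savez(f"{c}0.npz",p=p,d=d)
    k=arm.get_calibration(c); print(c,{a:(np.round(b,3).tolist() if a!="fovy" else b) for a,b in k.items()})
    for t in["honey_jar","herb_jar","black_mill","red_cup","green_cup","black_cup","caddy"]:
        print(t,[(np.round(r["rect"]).tolist(),round(r["score"],2)) for r in arm.search_frame(c,t)])
print(arm.read_clock(),arm.read_eef_rot())
E
```

```text
scene {'fovy': 52.51272490008917, 'cx': 249.73, 'cy': 187.791, 'camera_from_world': [[0.613, -0.79, -0.003, -0.349], [0.525, 0.404, 0.749, -0.298], [-0.591, -0.461, 0.662, -0.987], [0.0, 0.0, 0.0, 1.0]]}
honey_jar [([278.0, 220.0, 306.0, 259.0], 0.6)]
herb_jar [([319.0, 197.0, 331.0, 231.0], 0.87)]
black_mill [([321.0, 222.0, 348.0, 268.0], 0.88), ([349.0, 206.0, 371.0, 254.0], 0.7)]
red_cup [([195.0, 170.0, 222.0, 190.0], 0.73)]
green_cup [([173.0, 162.0, 197.0, 181.0], 0.82)]
black_cup [([152.0, 152.0, 178.0, 170.0], 0.74)]
caddy [([142.0, 146.0, 228.0, 198.0], 0.61)]
top {'fovy': 51.963089403016824, 'cx': 255.831, 'cy': 191.069, 'camera_from_world': [[-0.005, -1.0, 0.004, -0.025], [0.988, -0.004, 0.157, -0.51], [-0.157, 0.004, 0.988, -0.975], [0.0, 0.0, 0.0, 1.0]]}
honey_jar [([332.0, 209.0, 365.0, 240.0], 0.73), ([380.0, 195.0, 413.0, 222.0], 0.29)]
herb_jar [([346.0, 155.0, 368.0, 180.0], 0.8)]
black_mill [([380.0, 196.0, 415.0, 220.0], 0.76), ([381.0, 156.0, 421.0, 188.0], 0.74), ([103.0, 185.0, 137.0, 217.0], 0.6)]
red_cup [([174.0, 184.0, 209.0, 215.0], 0.78)]
green_cup [([144.0, 182.0, 173.0, 220.0], 0.85), ([178.0, 183.0, 211.0, 215.0], 0.21)]
black_cup [([104.0, 186.0, 137.0, 218.0], 0.82)]
caddy [([89.0, 176.0, 229.0, 229.0], 0.79)]
0.8 [-2.81301471e-05  1.33500269e-01  9.91048774e-01  6.47283139e-05]
```

```bash
python3 - <<'E'
import cv2
a=cv2.imread("pics/top0.png")
cv2.imwrite("pics/top0b.png",cv2.resize(a,(768,576),interpolation=cv2.INTER_CUBIC))
s=cv2.imread("pics/scene0.png")
cv2.imwrite("pics/scene0c.png",cv2.resize(s[110:310,130:400],(800,592),interpolation=cv2.INTER_CUBIC))
E
```

```text
(no output)
```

View pics/top0b.png

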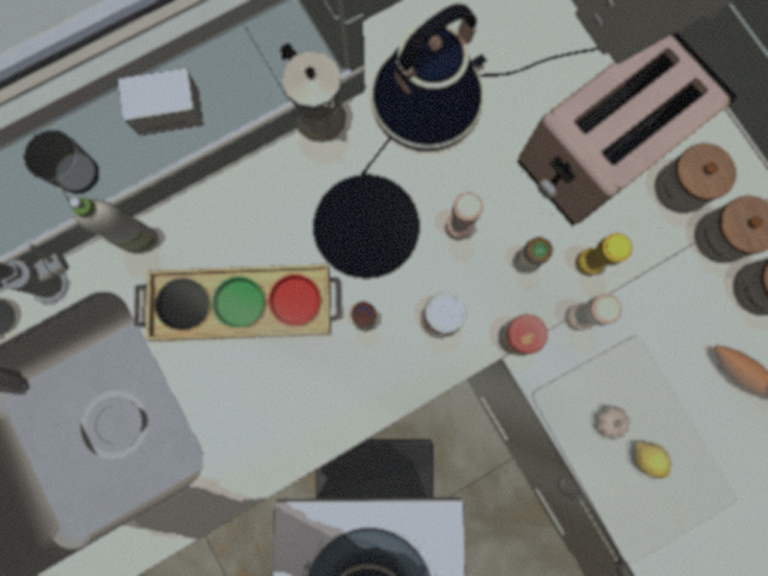

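View pics/scene0c.png

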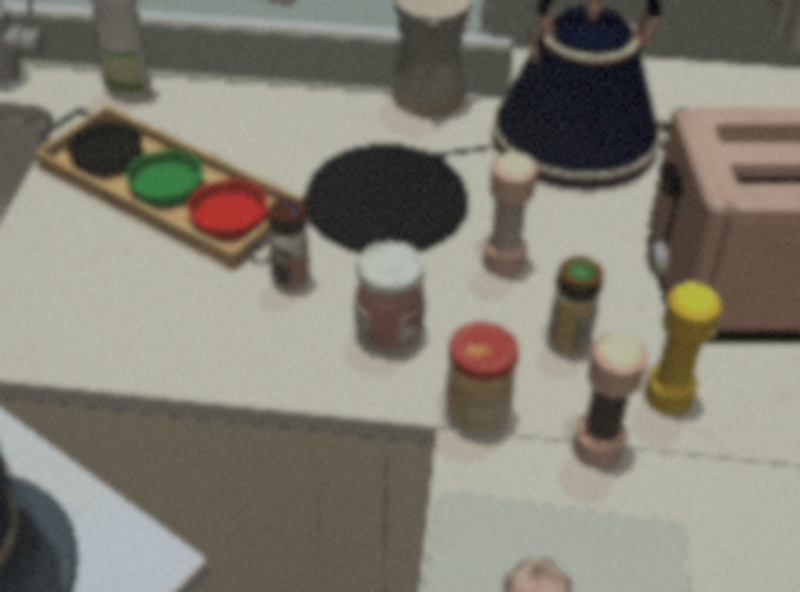

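The top view (768-px scale) shows these candidates:
- **Honey:** red lid at (527,335). The jam jar, with its white lid, is at (445,314).
- **Herb:** green-topped cap at (538,251). The plain jar, dark with no green, is at (364,316).
- **Mill:** black waist at (600,310). The white-waisted mill is at (463,215) and the yellow one at (610,250).
- **Seats:** black (183,304), green (240,302), red (296,300). The kettle base at (366,226) is not a seat.

The scene crop confirms the choices: black waist at (605,400), green top at (580,275), red lid at (483,350).

```bash
cat > h.py <<'E'
import numpy as np,cv2
from plant import arm
def world(cam,d):
    k=arm.get_calibration(cam); f=192/np.tan(np.radians(k["fovy"])/2)
    v,u=np.mgrid[:384,:512]
    P=np.stack([(u-k["cx"])/f*d,-(v-k["cy"])/f*d,-d,np.ones_like(d)],-1)
    W=(P@np.linalg.inv(k["camera_from_world"]).T)[...,:3]; W[d<=0]=np.nan
    return W
def project(cam,p):
    k=arm.get_calibration(cam); f=192/np.tan(np.radians(k["fovy"])/2)
    q=k["camera_from_world"]@np.r_[p,1]; return k["cx"]+f*q[0]/-q[2],k["cy"]-f*q[1]/-q[2]
def near(W,xy,zlo,zhi,r=.045):
    m=(np.hypot(W[...,0]-xy[0],W[...,1]-xy[1])<r)&(W[...,2]>zlo)&(W[...,2]<zhi); P=W[m]
    if len(P)<5: return None
    c,rad=cv2.minEnclosingCircle(P[:,:2].astype(np.float32))
    return np.round(P.mean(0),4),np.round(c,4),round(rad,4),len(P)
E
python3 - <<'E'
from h import *
T=np.load("top0.npz");S=np.load("scene0.npz")
WT=world("top",T["d"]);WS=world("scene",S["d"])
things=dict(honey=(527,335,.09),herb=(538,251,.095),bmill=(603,309,.13),jam=(445,314,.09),plain=(364,316,.095),wmill=(466,208,.13),yellow=(616,248,.13))
for n,(u,v,z) in things.items():
    w=WT[int(v/1.5),int(u/1.5)]; print(n,np.round(w,3))
    for W in(WT,WS): print("   ",near(W,w,z,z+.025))
for c,W,I in(("top",WT,T["p"]),("scene",WS,S["p"])):
    hsv=cv2.cvtColor(I,cv2.COLOR_BGR2HSV)
    for n,h in(("red_cup",None),("green_cup",None),("black_cup",None)):
        arm.grab_frame(c) if n=="red_cup" else 0
        r=arm.outline_of(c,n)[0]; m=r["region"]; P=W[m]; 
        P=P[(P[:,2]>0)&(P[:,2]<.04)]; cc,rad=cv2.minEnclosingCircle(P[:,:2].astype(np.float32))
        print(c,n,round(r["score"],2),np.round(P.mean(0),4),np.round(cc,4),round(rad,4),len(P))
t=WT[(np.abs(WT[...,2])<.02)]; print("table z",np.nanmedian(t[:,2]),t.std(0))
for xy in((.45,.3),(.5,0),(.6,-.2),(.5,-.25)):
    for W in(WT,WS):
        m=(np.hypot(W[...,0]-xy[0],W[...,1]-xy[1])<.03); print(xy,np.round(np.nanmedian(W[m][:,2]),4))
print([np.round(arm.ik([.5,y,.25],[0,1,0,0]),2) for y in(.3,0,-.3)])
E
```

```text
honey [ 0.422 -0.255  0.098]
    (array([ 0.4227, -0.255 ,  0.0992]), array([ 0.4233, -0.2561]), 0.0326, 568)
    (array([ 0.4207, -0.261 ,  0.099 ]), array([ 0.4235, -0.2586]), 0.0335, 372)
herb [ 0.557 -0.276  0.108]
    (array([ 0.5578, -0.2774,  0.1054]), array([ 0.559 , -0.2784]), 0.0224, 267)
    (array([ 0.5563, -0.2842,  0.1048]), array([ 0.5604, -0.2845]), 0.0245, 166)
bmill [ 0.457 -0.364  0.142]
    (array([ 0.4569, -0.3671,  0.1409]), array([ 0.4573, -0.3701]), 0.024, 336)
    (array([ 0.4535, -0.375 ,  0.1406]), array([ 0.4587, -0.3734]), 0.0246, 229)
jam [ 0.456 -0.123  0.103]
    (array([ 0.4566, -0.1238,  0.1017]), array([ 0.457 , -0.1241]), 0.0333, 595)
    (array([ 0.4552, -0.1306,  0.1013]), array([ 0.4594, -0.1264]), 0.036, 329)
plain [0.453 0.006 0.109]
    (array([0.4553, 0.0072, 0.1056]), array([0.4555, 0.0073]), 0.0203, 224)
    (array([0.4539, 0.0015, 0.1047]), array([0.4571, 0.0041]), 0.0225, 122)
wmill [ 0.62  -0.156  0.142]
    (array([ 0.6205, -0.1594,  0.141 ]), array([ 0.6222, -0.1604]), 0.0238, 307)
    (array([ 0.6185, -0.1665,  0.1404]), array([ 0.62
[... 320 characters left out ...]
0.0141] [0.4868 0.2278] 0.0459 946
top black_cup 0.9 [0.4839 0.3287 0.0145] [0.4828 0.3254] 0.046 974
scene red_cup 0.88 [0.494  0.1306 0.0163] [0.4918 0.1371] 0.0656 456
scene green_cup 0.73 [0.4911 0.228  0.0161] [0.4888 0.2266] 0.0483 386
scene black_cup 0.75 [0.4883 0.3295 0.0164] [0.4864 0.3357] 0.0704 409
table z 0.0012980676734353214 [0.2532168  0.33461166 0.00441513]
(0.45, 0.3) 0.0095
(0.45, 0.3) 0.0148
(0.5, 0) 0.0007
(0.5, 0) 0.0015
(0.6, -0.2) 0.0011
(0.6, -0.2) 0.0089
(0.5, -0.25) 0.0007
(0.5, -0.25) 0.0012
[array([-1.11,  0.34,  0.65,  1.76, -0.23,  1.11, -1.96]), array([-0.86,  0.21,  0.91,  1.95, -0.19,  1.07, -1.44]), array([-0.35,  0.52,  1.18,  1.78, -0.52,  1.2 , -0.59])]
```

```bash
cat >> h.py <<'E'
def quat(phi): t=np.radians(phi+90)/2; return [0,np.cos(t),np.sin(t),0]
OBJ=dict(honey=(.423,-.257),herb=(.559,-.281),mill=(.458,-.371))
SEAT=dict(honey=(.4915,.132),herb=(.488,.2295),mill=(.4845,.327))
GZ=dict(honey=.052,herb=.052,mill=.092)
E
python3 - <<'E'
from h import *
for c in("top","scene"):
    W=world(c,np.load(c+"0.npz")["d"]).reshape(-1,3)
    for n,o in OBJ.items():
        d=W[:,:2]-o; r=np.hypot(*d.T); m=(W[:,2]>.03)&(r>.036); i=np.argsort(np.where(m,r,9))[:1]
        m2=(W[:,2]>.12)&(r>.036);j=np.argsort(np.where(m2,r,9))[:1]
        print(c,n,np.round(W[i],3),np.round(r[i],3),np.round(W[j],3),np.round(r[j],3))
for phi in(60,75,90,105,120):
    print(phi,[[None if (q:=arm.ik([*xy,z],quat(phi))) is None else np.round(q,1).tolist() for z in(.05,.3)] for xy in(*OBJ.values(),SEAT["honey"],SEAT["mill"])])
E
```

```text
top honey [[ 0.449 -0.348  0.128]] [0.094] [[ 0.449 -0.348  0.128]] [0.094]
top herb [[ 0.553 -0.368  0.134]] [0.087] [[ 0.553 -0.368  0.134]] [0.087]
top mill [[ 0.533 -0.386  0.115]] [0.076] [[ 0.533 -0.384  0.126]] [0.076]
scene honey [[ 0.407 -0.289  0.049]] [0.036] [[ 0.449 -0.352  0.13 ]] [0.099]
scene herb [[ 0.554 -0.373  0.032]] [0.092] [[ 0.55  -0.374  0.137]] [0.093]
scene mill [[ 0.531 -0.394  0.13 ]] [0.077] [[ 0.531 -0.394  0.13 ]] [0.077]
60 [[[-0.1, 0.5, 0.8, 2.1, -0.6, 0.7, 2.1], [0.2, 0.1, 0.3, 1.9, -0.0, 1.2, 1.6]], [[0.0, 0.7, 0.6, 1.8, -0.5, 0.8, 1.9], [-0.3, 0.5, 1.1, 1.6, -0.4, 1.3, 1.9]], [[0.1, 0.6, 0.7, 1.9, -0.6, 0.8, 2.2], [0.5, 0.3, 0.1, 1.7, -0.0, 1.2, 1.7]], [[-0.5, 0.5, 0.2, 2.1, -0.2, 0.6, 0.9], [-0.7, 0.1, 0.4, 1.8, -0.1, 1.2, 0.8]], [[-0.7, 0.5, 0.1, 1.9, -0.1, 0.7, 0.5], [-0.8, 0.3, 0.2, 1.7, -0.0, 1.2, 0.4]]]
75 [[[-0.2, 0.6, 0.8, 2.1, -0.7, 0.7, 2.4], [0.5, 0.1, -0.0, 1.9, 0.0, 1.2, 1.8]], [[-0.0, 0.7, 0.6, 1.8, -0.5, 0.8, 2.2], [-0.4, 0.6, 1.2, 1.6, -0.5, 1.3, 2.2]], [[0.1, 0.6, 0.6, 1.9, -0.5, 0.8, 2.4], [0.6, 0.3, -0.0, 1.7, 0.0, 1.2, 1.9]], [
[... 658 characters left out ...]
5, 1.8, -0.4, 0.8, 2.6], [0.7, 0.4, -0.4, 1.6, 0.2, 1.3, 2.1]], [[0.9, 0.6, -0.4, 1.9, 0.3, 0.8, 2.1], [0.9, 0.3, -0.4, 1.6, 0.1, 1.2, 2.3]], [[-0.4, 0.4, 0.1, 2.1, -0.1, 0.6, 1.5], [-0.6, 0.1, 0.3, 1.8, -0.0, 1.2, 1.5]], [[-0.6, 0.5, -0.0, 1.9, 0.0, 0.7, 1.1], [-0.7, 0.3, 0.0, 1.7, -0.0, 1.2, 1.2]]]
120 [[[1.0, 0.5, -0.6, 2.1, 0.5, 0.7, 2.1], [1.2, 0.2, -0.8, 1.8, 0.1, 1.2, 2.4]], [[0.8, 0.7, -0.6, 1.8, 0.5, 0.8, 2.1], [1.0, 0.5, -0.8, 1.5, 0.3, 1.3, 2.2]], [[1.1, 0.6, -0.6, 1.9, 0.5, 0.8, 2.3], [1.2, 0.4, -0.8, 1.6, 0.3, 1.3, 2.4]], [[-0.4, 0.4, 0.0, 2.1, -0.0, 0.6, 1.8], [-0.5, 0.1, 0.2, 1.8, -0.0, 1.2, 1.8]], [[-0.6, 0.5, -0.1, 1.9, 0.1, 0.7, 1.4], [-0.6, 0.3, -0.0, 1.7, 0.0, 1.2, 1.4]]]
```

```bash
python3 - <<'E'
from h import *
Q=quat(30)
arm.servo_line([.37,.37,.3],Q,max_speed=.2)
arm.servo_line([.48,0,.3],max_speed=.3)
arm.servo_line([*OBJ["mill"],.22],max_speed=.3)
print(arm.read_clock(),arm.read_eef_pos(),np.round(arm.read_joints(),2))
arm.move_gripper(.07,30)
for c in("top","scene"):
    p,d=arm.grab_frame(c); cv2.imwrite(f"pics/{c}1.png",p)
    u,v=project(c,[*OBJ["mill"],.14]); u=int(min(max(u,100),412));v=int(min(max(v,75),309))
    cv2.imwrite(f"pics/{c}1c.png",cv2.resize(p[v-75:v+75,u-100:u+100],(800,600)))
    print(c,u,v)
E
```

```text
5.9333 [ 0.45871651 -0.36949757  0.22012387] [ 0.06  0.4   0.72  1.79 -0.3   1.07  1.42]
top 404 205
scene 337 227
```

View pics/scene1c.png

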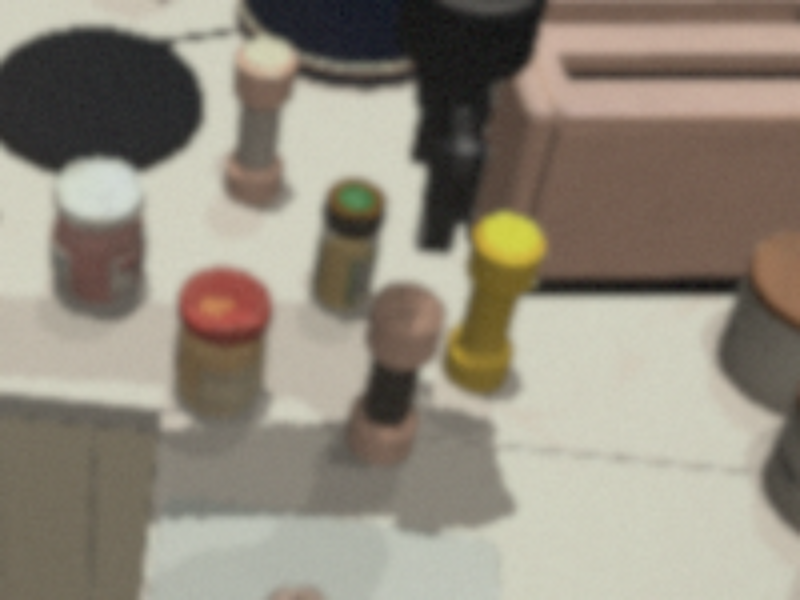

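The crop shows the gripper at (440,200) just above the mill with the black waist at (395,390). The red lid is at (225,300), the green top at (355,200) and the yellow mill at (500,240). The choice is confirmed, so I'll grasp it.

```bash
cat >> h.py <<'E'
HOV=.30
def pick(n,xy,opening,squeeze):
    arm.move_gripper(opening,squeeze)
    hit=arm.servo_line([*xy,GZ[n]],max_speed=.1,contact_N=8)
    print("descend hit",hit,arm.read_eef_pos())
    if hit: return False
    arm.move_gripper(0,squeeze)
    print("width",arm.read_width(),"F",arm.read_grasp_force())
    arm.servo_line([*xy,HOV],max_speed=.15)
    print("lifted width",arm.read_width(),"t",arm.read_clock())
    return True
def shot(c,name,pt,save=True):
    p,d=arm.grab_frame(c); u,v=project(c,pt); u=int(min(max(u,100),412));v=int(min(max(v,75),309))
    cv2.imwrite(f"pics/{name}.png",cv2.resize(p[v-75:v+75,u-100:u+100],(800,600))); return p,d
E
python3 - <<'E'
from h import *
if pick("mill",OBJ["mill"],.07,35):
    arm.servo_line([.5,-.1,HOV],max_speed=.25); arm.servo_line([*SEAT["mill"],HOV],max_speed=.25)
    arm.servo_line([*SEAT["mill"],GZ["mill"]+.05],max_speed=.12)
    print(arm.read_width(),arm.read_clock(),arm.read_eef_pos())
    shot("top","top2",[*SEAT["mill"],.1]); shot("scene","scene2",[*SEAT["mill"],.1])
E
```

```text
descend hit False [ 0.45836368 -0.37135883  0.0926473 ]
width 0.045881302871936515 F 36.04695917107165
lifted width 0.0457878021886305 t 9.8667
0.04590332362000735 14.4417 [0.48503603 0.32730591 0.14279205]
```

View pics/scene2.png

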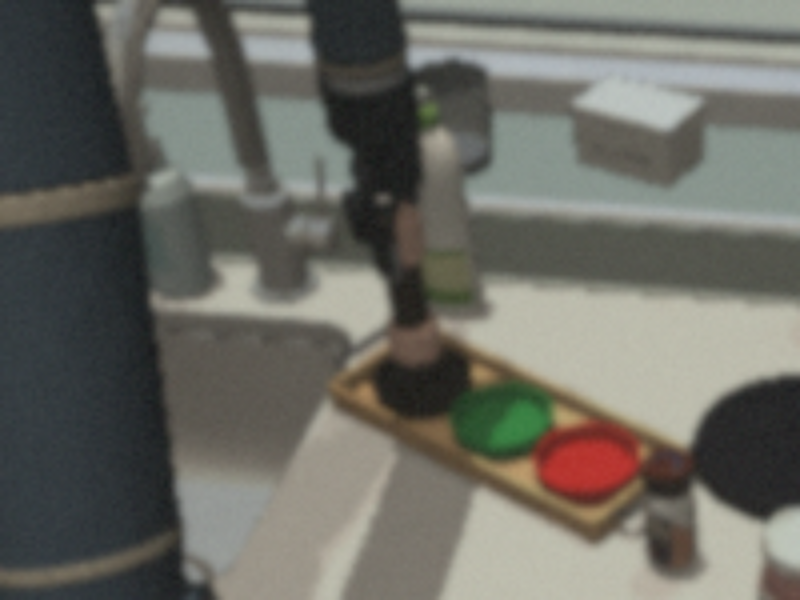

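```bash
python3 - <<'E'
from h import *
print(project("scene",[*SEAT["mill"],.05]),project("scene",[*SEAT["mill"],.01]),project("scene",[*SEAT["mill"],.1]))
E
```

```text
(np.float64(162.93164087218605), np.float64(152.44507458618764)) (np.float64(164.58642875403368), np.float64(161.33373359930619)) (np.float64(160.77235465325873), np.float64(140.84651314981747))
```

The mill hangs upright over the black seat: its foot is at (415,355) and the seat centre at about (423,380). Lowering it now.

```bash
cat >> h.py <<'E'
def place(n,opening):
    xy=SEAT[n]
    hit=arm.servo_line([*xy,GZ[n]+.008],max_speed=.05,contact_N=4)
    print("hit",hit,arm.read_eef_pos(),"expect",GZ[n]+.010)
    arm.hold(.2); arm.move_gripper(opening); arm.hold(.2)
    arm.servo_line([*xy,HOV],max_speed=.15); print("t",arm.read_clock())
E
python3 - <<'E'
from h import *
place("mill",.075)
arm.servo_line([.5,-.1,HOV],max_speed=.3); arm.servo_line([*OBJ["honey"],HOV],max_speed=.3)
p,d=shot("top","top3",[*SEAT["honey"],.05]); W=world("top",d)
print("mill",near(W,SEAT["mill"],.13,.16)); 
p,d=shot("scene","scene3",[*SEAT["honey"],.05]); W=world("scene",d)
print("mill",near(W,SEAT["mill"],.13,.16)); 
arm.servo_line([*OBJ["honey"],.2],max_speed=.3)
if pick("honey",OBJ["honey"],.085,60):
    arm.servo_line([.5,-.1,HOV],max_speed=.25); arm.servo_line([*SEAT["honey"],HOV],max_speed=.25)
    arm.servo_line([*SEAT["honey"],GZ["honey"]+.05],max_speed=.12)
    print(arm.read_width(),arm.read_clock(),arm.read_eef_pos())
    shot("scene","scene4",[*SEAT["honey"],.05])
E
```

```text
hit True [0.48396984 0.32676587 0.1026399 ] expect 0.102
t 17.5583
mill (array([0.482 , 0.3235, 0.1496]), array([0.4831, 0.3264]), 0.0235, 373)
mill (array([0.4789, 0.3163, 0.1459]), array([0.4838, 0.3215]), 0.0236, 147)
descend hit False [ 0.42337035 -0.25720988  0.05248363]
width 0.06283263797527182 F 63.62573862075806
lifted width 0.06268702630676047 t 24.4917
0.06279367287974201 28.2167 [0.49201422 0.13216352 0.102606  ]
```

View pics/scene4.png

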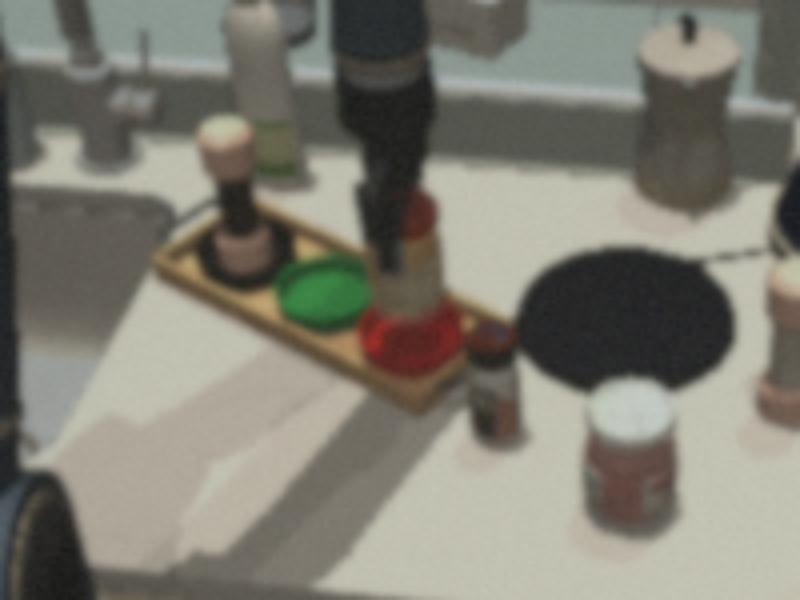

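View pics/top3.png

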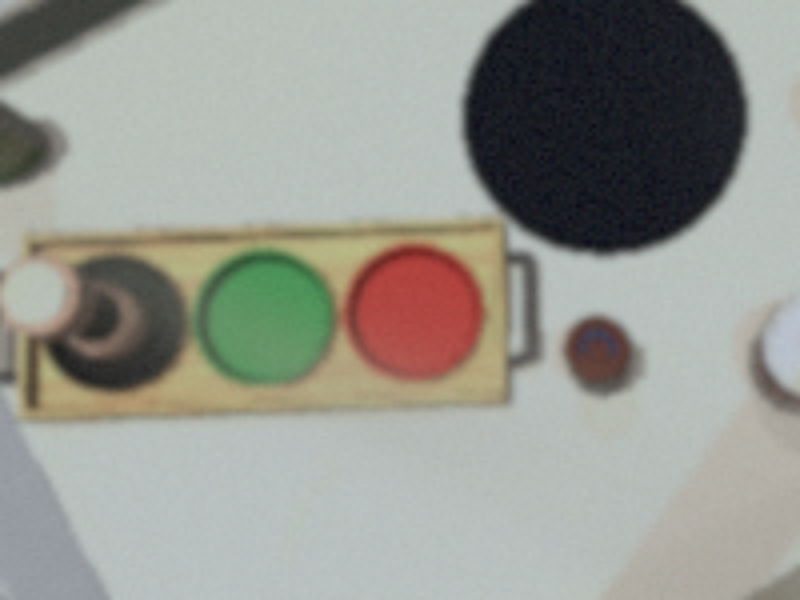

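In the top view the mill stands in the black seat, with its foot at about (108,325) and the seat centre at (117,322). In the scene view the honey jar hangs upright at (408,290), centred over the red seat (411,335). I'll place it and fetch the herb jar.

```bash
python3 - <<'E'
from h import *
place("honey",.085)
arm.servo_line([.5,-.1,HOV],max_speed=.3); arm.servo_line([*OBJ["herb"],HOV],max_speed=.3)
for c in("top","scene"):
    p,d=shot(c,c+"5",[*SEAT["herb"],.05]); print("honey",near(world(c,d),SEAT["honey"],.095,.13))
arm.servo_line([*OBJ["herb"],.2],max_speed=.3)
if pick("herb",OBJ["herb"],.07,30):
    arm.servo_line([.5,-.1,HOV],max_speed=.25); arm.servo_line([*SEAT["herb"],HOV],max_speed=.25)
    arm.servo_line([*SEAT["herb"],GZ["herb"]+.05],max_speed=.12)
    print(arm.read_width(),arm.read_clock(),arm.read_eef_pos())
    shot("scene","scene6",[*SEAT["herb"],.05])
E
```

```text
hit True [0.49083685 0.13184465 0.06295211] expect 0.062
t 31.4917
honey (array([0.4894, 0.1311, 0.1093]), array([0.4897, 0.1319]), 0.0327, 570)
honey (array([0.4876, 0.1249, 0.1083]), array([0.4929, 0.1279]), 0.0347, 245)
descend hit False [ 0.55943362 -0.2812565   0.05267378]
width 0.04339266252871249 F 30.350774126127362
lifted width 0.04303286300080095 t 37.8667
0.043051983895781507 42.0417 [0.48842131 0.229694   0.10259316]
```

View pics/scene6.png

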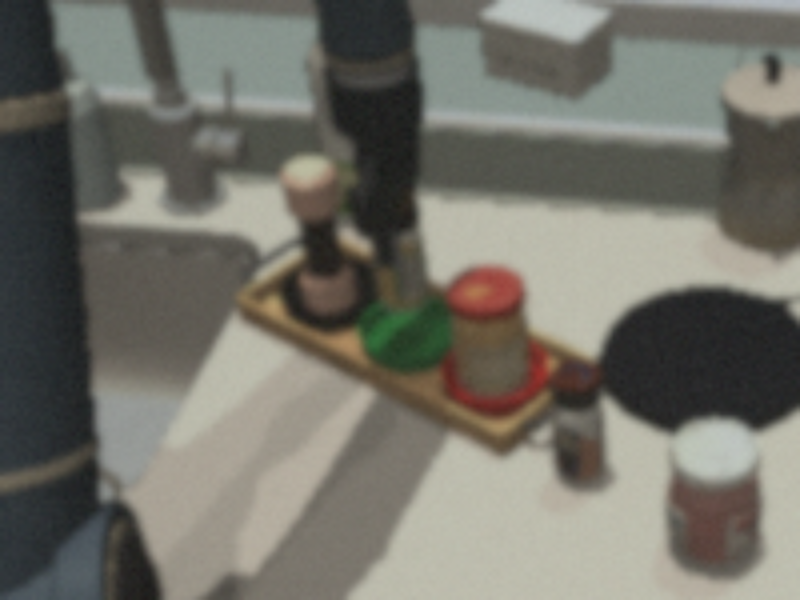

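The honey jar stands in the red seat (490,350) and the herb jar hangs over the green one (405,290). The plain jar (580,425) and jam jar (715,495) haven't been disturbed. Placing it now.

```bash
python3 - <<'E'
from h import *
place("herb",.062)
arm.servo_line([.5,-.1,HOV],max_speed=.3); arm.hold(.3)
for c in("top","scene"):
    p,d=shot(c,c+"7",[*SEAT["herb"],.05]); W=world(c,d)
    for n,z in(("mill",.14),("honey",.098),("herb",.103)): print(n,SEAT[n],near(W,SEAT[n],z,.17))
    for n,xy,z in(("jam",(.457,-.124),.09),("plain",(.455,.006),.095),("wmill",(.621,-.161),.13)): print(n,near(W,xy,z,z+.025))
E
```

```text
hit True [0.48775793 0.22939814 0.0623475 ] expect 0.062
t 45.2917
mill (0.4845, 0.327) (array([0.4823, 0.3245, 0.1508]), array([0.4833, 0.3264]), 0.0236, 341)
honey (0.4915, 0.132) (array([0.4894, 0.1313, 0.1094]), array([0.49 , 0.132]), 0.0322, 570)
herb (0.488, 0.2295) (array([0.4855, 0.2288, 0.1151]), array([0.4865, 0.23  ]), 0.0228, 288)
jam None
plain (array([0.4553, 0.0072, 0.1056]), array([0.4554, 0.0073]), 0.0203, 224)
wmill None
mill (0.4845, 0.327) (array([0.4803, 0.3177, 0.1495]), array([0.4845, 0.323 ]), 0.0236, 113)
honey (0.4915, 0.132) (array([0.4879, 0.1256, 0.1086]), array([0.4921, 0.1285]), 0.0344, 234)
herb (0.488, 0.2295) (array([0.4846, 0.2233, 0.1138]), array([0.4883, 0.2267]), 0.0245, 120)
jam (array([ 0.4552, -0.1306,  0.1011]), array([ 0.4581, -0.1275]), 0.0344, 330)
plain (array([0.4544, 0.0019, 0.1046]), array([0.4573, 0.0057]), 0.0222, 119)
wmill (array([ 0.6183, -0.1669,  0.1401]), array([ 0.6224, -0.1651]), 0.0233, 147)
```

View pics/top7.png

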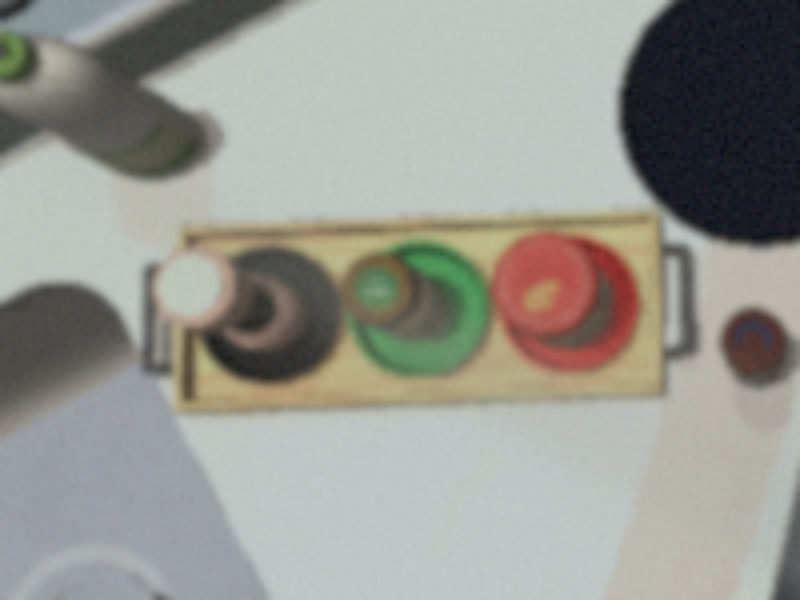

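View pics/scene7.png

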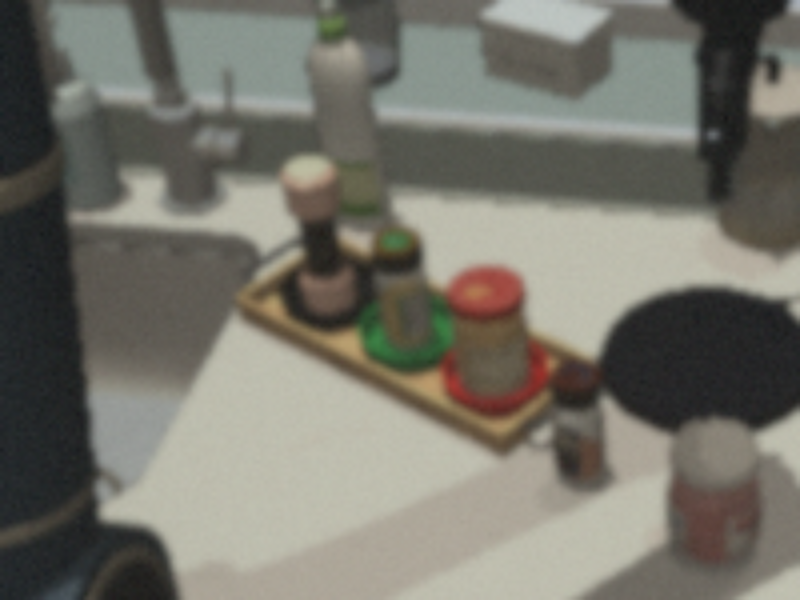

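Both views show all three standing upright in their seats: mill (325,250), herb (405,300) and honey (490,340). Tops are within about 4 mm of the seat centres at the right heights, the look-alikes haven't moved and the gripper is clear.

```bash
python3 -c "
from plant import arm
print(arm.finish_job(),arm.read_clock())"
```

```text
the job is handed in; nothing more can be done
the job is handed in; nothing more can be done
```

I placed the honey jar in the red seat, the herb jar in the green and the black-waisted mill in the black, all upright and within about 4 mm of centre by camera; the look-alikes haven't moved, and I handed the job in at about 48 s (no verdict came back).

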